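# Shim up a pump housing and hold it clamped

### The job

The gap between the pump housing and the sprung pusher on the shimming fixture is too wide for the pusher to reach across. Stand red spacers from the tray upright and square across the fixture's channel, one after another and let go of each, until pushing the pusher's black knob towards the housing makes its brass nose bear on the stack and the nose spring clearly gives, before the pusher runs out of travel. Finish while still holding the pusher pressed like that, so that the stack stays clamped between nose and housing with the nose spring pushed in about half way and not bottomed out; spare spacers are kept away from the gap, and the injector, the carton and the jar are left alone.

Things in the scene. Friction and masses are not known exactly. Their poses are not given: they have to be found in the camera images.
- gap (a point): Point on the channel floor, 20 mm above the table, of the fixed dark steel bed 120 (x) x 340 (y) x 20 mm. The channel runs along y between aluminium rails 46 mm apart, 12 mm high, y = -40 to +45 mm. The gap to fill runs along y from the nose face (y = -30 mm, pusher back) to the housing face (y = +12 to +34 mm, varies): 42 to 64 mm. z up.
- housing: Aluminium pump housing with brass ports, fixed on the bed. Origin at the foot of the middle of its flat face, 20 mm above the table; axes as gap; the face looks along -y, to the pusher, 50 mm wide (x), 39 mm high. Within 30 mm of the face it is 39 mm high above the bed, farther back up to 85 mm.
- spacer1: Red spacer block, 36 (x) x 16 (y, its thickness) x 45 mm (z), all four alike, standing in the blue tray; 90 g. In the middle of its top a steel tab 20 (x) x 6 (y) x 28 mm, up to 73 mm: grip it across x, so that neighbouring tabs in the stack stay clear. Origin at the centre of the underside.
- spacer2: Second spacer, as spacer1.
- spacer3: Third spacer, as spacer1.
- spacer4: Fourth spacer, as spacer1. Two or three spacers are needed, depending on the gap; the rest stay out of it.
- tray: Blue tray, 180 (x) x 130 (y) mm, rim 14 mm high, floor 4 mm above the table, fixed; origin at the centre of the underside. The spacers stand in two rows, about 84 mm apart in x and 60 mm in y.
- knob_grip (a point): Grip point on the axis of the pusher's upright black knob, 18 mm in diameter, 100 mm above the table; the knob spans 73 to 121 mm above the table. Axes as gap; it moves along +y to the housing. With the pusher back it is at y = -90 mm of gap; the nose face is 60 mm ahead of it (less what the nose is pushed in).
- pusher: Steel pusher block 56 x 60 x 34 mm with the black knob on top; origin under the knob, 21 mm above the table. It slides along +y of gap from 0 (back, as it starts) to 28 mm (its own end stop). A weak spring, 2 N growing to 3.5 N, draws it back when let go.
- nose: Brass nose of the pusher: a pad 32 mm wide (x), 23 to 55 mm above the table, on a stem that sinks into the pusher against a spring of 1.2 N per mm, by at most 12 mm (bottomed). Origin at the middle of the pad's back, 8 mm behind its face.
- nose_face (a point): Middle of the nose's front face, 39 mm above the table. It lies 60 mm ahead (+y) of knob_grip while the nose is out, less when it is pushed in.
- injector: Steel injector standing on end, 36 mm in diameter at its foot, 105 mm high, loose, beyond the fixture; bystander. Origin at the centre of its underside.
- carton: Blue carton 50 x 60 x 90 mm, loose; bystander. Origin at the centre of its underside.
- jar: Jar with a green cap, 60 mm in diameter, 90 mm high, loose; bystander. Origin at the centre of its underside.
Not all that is in view belongs to the job. What is shaped like the spacer4 but turquoise is not meant. What is shaped like the spacer1 but purple or turquoise is not meant.

How it is judged (in metres and radians):
On the way, in this order (a step that is already met when the one before it is completed fails the run):
1. a first spacer stands on the channel floor in the gap, let go ((((x of spacer1 in the frame of gap between -0.007 and 0.007 m and y of spacer1 in the frame of gap between -0.032 and 0.04 m and z of spacer1 in the frame of gap between -0.003 and 0.003 m and angle between spacer1's own z axis and vertical below 0.1 rad and angle between the x axis of spacer1 and the x axis of gap, either way round below 0.15 rad) and contact force between the fingers and spacer1 below 0.1 N) or ((x of spacer2 in the frame of gap between -0.007 and 0.007 m and y of spacer2 in the frame of gap between -0.032 and 0.04 m and z of spacer2 in the frame of gap between -0.003 and 0.003 m and angle between spacer2's own z axis and vertical below 0.1 rad and angle between the x axis of spacer2 and the x axis of gap, either way round below 0.15 rad) and contact force between the fingers and spacer2 below 0.1 N) or ((x of spacer3 in the frame of gap between -0.007 and 0.007 m and y of spacer3 in the frame of gap between -0.032 and 0.04 m and z of spacer3 in the frame of gap between -0.003 and 0.003 m and angle between spacer3's own z axis and vertical below 0.1 rad and angle between the x axis of spacer3 and the x axis of gap, either way round below 0.15 rad) and contact force between the fingers and spacer3 below 0.1 N) or ((x of spacer4 in the frame of gap between -0.007 and 0.007 m and y of spacer4 in the frame of gap between -0.032 and 0.04 m and z of spacer4 in the frame of gap between -0.003 and 0.003 m and angle between spacer4's own z axis and vertical below 0.1 rad and angle between the x axis of spacer4 and the x axis of gap, either way round below 0.15 rad) and contact force between the fingers and spacer4 below 0.1 N))), for 0.1 s.
2. a second spacer stands in the gap beside it, let go (((((x of spacer1 in the frame of gap between -0.007 and 0.007 m and y of spacer1 in the frame of gap between -0.032 and 0.04 m and z of spacer1 in the frame of gap between -0.003 and 0.003 m and angle between spacer1's own z axis and vertical below 0.1 rad and angle between the x axis of spacer1 and the x axis of gap, either way round below 0.15 rad) and contact force between the fingers and spacer1 below 0.1 N) and ((x of spacer2 in the frame of gap between -0.007 and 0.007 m and y of spacer2 in the frame of gap between -0.032 and 0.04 m and z of spacer2 in the frame of gap between -0.003 and 0.003 m and angle between spacer2's own z axis and vertical below 0.1 rad and angle between the x axis of spacer2 and the x axis of gap, either way round below 0.15 rad) and contact force between the fingers and spacer2 below 0.1 N)) or (((x of spacer1 in the frame of gap between -0.007 and 0.007 m and y of spacer1 in the frame of gap between -0.032 and 0.04 m and z of spacer1 in the frame of gap between -0.003 and 0.003 m and angle between spacer1's own z axis and vertical below 0.1 rad and angle between the x axis of spacer1 and the x axis of gap, either way round below 0.15 rad) and contact force between the fingers and spacer1 below 0.1 N) and ((x of spacer3 in the frame of gap between -0.007 and 0.007 m and y of spacer3 in the frame of gap between -0.032 and 0.04 m and z of spacer3 in the frame of gap between -0.003 and 0.003 m and angle between spacer3's own z axis and vertical below 0.1 rad and angle between the x axis of spacer3 and the x axis of gap, either way round below 0.15 rad) and contact force between the fingers and spacer3 below 0.1 N)) or (((x of spacer1 in the frame of gap between -0.007 and 0.007 m and y of spacer1 in the frame of gap between -0.032 and 0.04 m and z of spacer1 in the frame of gap between -0.003 and 0.003 m and angle between spacer1's own z axis and vertical below 0.1 rad and angle between the x axis of spacer1 and the x axis of gap, either way round below 0.15 rad) and contact force between the fingers and spacer1 below 0.1 N) and ((x of spacer4 in the frame of gap between -0.007 and 0.007 m and y of spacer4 in the frame of gap between -0.032 and 0.04 m and z of spacer4 in the frame of gap between -0.003 and 0.003 m and angle between spacer4's own z axis and vertical below 0.1 rad and angle between the x axis of spacer4 and the x axis of gap, either way round below 0.15 rad) and contact force between the fingers and spacer4 below 0.1 N)) or (((x of spacer2 in the frame of gap between -0.007 and 0.007 m and y of spacer2 in the frame of gap between -0.032 and 0.04 m and z of spacer2 in the frame of gap between -0.003 and 0.003 m and angle between spacer2's own z axis and vertical below 0.1 rad and angle between the x axis of spacer2 and the x axis of gap, either way round below 0.15 rad) and contact force between the fingers and spacer2 below 0.1 N) and ((x of spacer3 in the frame of gap between -0.007 and 0.007 m and y of spacer3 in the frame of gap between -0.032 and 0.04 m and z of spacer3 in the frame of gap between -0.003 and 0.003 m and angle between spacer3's own z axis and vertical below 0.1 rad and angle between the x axis of spacer3 and the x axis of gap, either way round below 0.15 rad) and contact force between the fingers and spacer3 below 0.1 N)) or (((x of spacer2 in the frame of gap between -0.007 and 0.007 m and y of spacer2 in the frame of gap between -0.032 and 0.04 m and z of spacer2 in the frame of gap between -0.003 and 0.003 m and angle between spacer2's own z axis and vertical below 0.1 rad and angle between the x axis of spacer2 and the x axis of gap, either way round below 0.15 rad) and contact force between the fingers and spacer2 below 0.1 N) and ((x of spacer4 in the frame of gap between -0.007 and 0.007 m and y of spacer4 in the frame of gap between -0.032 and 0.04 m and z of spacer4 in the frame of gap between -0.003 and 0.003 m and angle between spacer4's own z axis and vertical below 0.1 rad and angle between the x axis of spacer4 and the x axis of gap, either way round below 0.15 rad) and contact force between the fingers and spacer4 below 0.1 N)) or (((x of spacer3 in the frame of gap between -0.007 and 0.007 m and y of spacer3 in the frame of gap between -0.032 and 0.04 m and z of spacer3 in the frame of gap between -0.003 and 0.003 m and angle between spacer3's own z axis and vertical below 0.1 rad and angle between the x axis of spacer3 and the x axis of gap, either way round below 0.15 rad) and contact force between the fingers and spacer3 below 0.1 N) and ((x of spacer4 in the frame of gap between -0.007 and 0.007 m and y of spacer4 in the frame of gap between -0.032 and 0.04 m and z of spacer4 in the frame of gap between -0.003 and 0.003 m and angle between spacer4's own z axis and vertical below 0.1 rad and angle between the x axis of spacer4 and the x axis of gap, either way round below 0.15 rad) and contact force between the fingers and spacer4 below 0.1 N)))), for 0.1 s.
At the end, for the whole second after the job is handed in: Hand on the knob (over 3 N), nose pushed in 4 to 11 mm and bearing on a spacer (over 4 N), a spacer bearing on the housing (over 2 N); each spacer either in the channel (on its floor 3 mm, centred 7 mm, upright 0.1 rad, square 0.15 rad) or over 80 mm from the gap point (((x of spacer1 in the frame of gap between -0.007 and 0.007 m and y of spacer1 in the frame of gap between -0.032 and 0.04 m and z of spacer1 in the frame of gap between -0.003 and 0.003 m and angle between spacer1's own z axis and vertical below 0.1 rad and angle between the x axis of spacer1 and the x axis of gap, either way round below 0.15 rad) or horizontal distance between spacer1 and gap above 0.08 m) and ((x of spacer2 in the frame of gap between -0.007 and 0.007 m and y of spacer2 in the frame of gap between -0.032 and 0.04 m and z of spacer2 in the frame of gap between -0.003 and 0.003 m and angle between spacer2's own z axis and vertical below 0.1 rad and angle between the x axis of spacer2 and the x axis of gap, either way round below 0.15 rad) or horizontal distance between spacer2 and gap above 0.08 m) and ((x of spacer3 in the frame of gap between -0.007 and 0.007 m and y of spacer3 in the frame of gap between -0.032 and 0.04 m and z of spacer3 in the frame of gap between -0.003 and 0.003 m and angle between spacer3's own z axis and vertical below 0.1 rad and angle between the x axis of spacer3 and the x axis of gap, either way round below 0.15 rad) or horizontal distance between spacer3 and gap above 0.08 m) and ((x of spacer4 in the frame of gap between -0.007 and 0.007 m and y of spacer4 in the frame of gap between -0.032 and 0.04 m and z of spacer4 in the frame of gap between -0.003 and 0.003 m and angle between spacer4's own z axis and vertical below 0.1 rad and angle between the x axis of spacer4 and the x axis of gap, either way round below 0.15 rad) or horizontal distance between spacer4 and gap above 0.08 m) and (contact force between nose and spacer1 above 4 N or contact force between nose and spacer2 above 4 N or contact force between nose and spacer3 above 4 N or contact force between nose and spacer4 above 4 N) and (contact force between housing and spacer1 above 2 N or contact force between housing and spacer2 above 2 N or contact force between housing and spacer3 above 2 N or contact force between housing and spacer4 above 2 N) and y of nose_face in the frame of knob_grip between 0.049 and 0.056 m and contact force between the fingers and pusher above 3 N); the arm keeps its last pose, push and grip.
It fails at once if the injector is shifted or knocked over (30 mm) (distance of injector from where it was at the start of the episode above 0.03 m).
It fails at once if the carton is shifted or knocked over (30 mm) (distance of carton from where it was at the start of the episode above 0.03 m).
It fails at once if the jar is shifted or knocked over (30 mm) (distance of jar from where it was at the start of the episode above 0.03 m).
It also fails if it takes over 72 s, if anything falls off the work surface, if the arm or the gripper's body presses on something with over 40 N, if the wrist force passes 120 N, or if a joint passes its speed limit or range.

### The arm

A 7-joint arm with a two-finger parallel gripper is mounted at the origin on the work surface. World frame = base frame: x ahead of the robot, y to its left, z up, the work surface at z = 0. Lengths are in m, angles in degrees, forces in N, time in s.
With the tool pointing down it reaches from about 0.425 to 1.025 m from the base axis. Payload 9.4 kg.
Tool frame: the origin (TCP) lies on the centre line of the jaws, within the pads' length; the fingertips stand 11 mm ahead of it and the grasp point (between the pads) lies 8 mm behind it; z points along the fingers, y is the direction in which the jaws open and shut (so a half turn about z gives the same grasp; the last joint's range is limited). The gripper opens to 93 mm and grips with 3 to 60 N. Pads are 15 mm wide; open, the fingers measure 128 mm over their backs; the gripper's body (75 mm by 188 mm) begins 65 mm behind the grasp point.
Start: joints at [-72.92, 34.337, -0.143, 91.639, 0.103, 54.024, -4.572], TCP at [0.265, 0.675, 0.23] pointing down, gripper open.
Joint ranges: [-147.43, 147.43], [-19.82, 112.94], [-74.19, 73.91], [6.32, 146.72], [-59.91, 239.91], [6.04, 106.73], [-150.56, 150.56]. Speed limits (degrees/s): [127.2, 127.2, 172.46, 172.46, 180, 180, 180].

### API

Orientations are given as [roll, pitch, yaw] about the fixed x, y, z axes, in that order (R = Rz(yaw) Ry(pitch) Rx(roll)).
In Python, from cell import r, imaging, job gives the robot as it stands. The module is installed in compiled form; this text tells all that it offers.
- The arm moves only by the tool move_arm, never from a script. Its argument "plan" is text: rows parted by semicolons, each of 7 numbers parted by spaces: the shift along the tool's x, y, z in units of 40 mm (1.0 is 40 mm), then the turn, a rotation vector about the tool's x, y, z in rad, then the closure, from -1 (fully open) to 1 (shut). In form: dx dy dz wx wy wz fingers; .... A call has 1 to 12 rows; each row shifts and turns the commanded pose from where the row before left it, along the tool's axes as they then stand; what a row does not reach is not made up. A row lasts 1/12 s, in which the tool goes at most 41.7 mm and 7.16 degrees, less where a joint would pass 70% of its speed; a pose out of reach is approached as far as the arm can. A call is refused whole if a number of a shift passes 1 or a number of a turn 0.125, either way. A call with a gripper value outside its range is refused whole. The fingers move at their own pace and stop on an object; "newtons" is the grip in N (left out, the last holds). Time passes only in rows, so rows that do not move let the fingers close. It gives the time, the measured TCP pose, the force and the opening at its end, in the units of the state.
- r.observe(): the state, without advancing time (a new reading comes with each control period).
- imaging.camera(name): name is "scene" or "top" or "wrist"; returns (picture, depth): 400x640x3 uint8, red, green, blue; 400x640 float32, m along the optical axis (not along the pixel's ray), 0 where there is no reading.
- imaging.get_calibration(name): a dict with "mtx" (3x3 intrinsics, pixels), "camera_from_world" (4x4, takes a point from world to camera coordinates). Camera axes: x right, y down, z forward; pixel columns grow to the right and rows downward; lengths in m; the calibration is good to about 2 mm. A picture is of the moment at which its call begins: read the wrist's pose just before it. get_calibration takes no time and is no camera call; for the wrist camera it gives the pose at the moment of the call.
- job.job_done(): hands the job in, once; it reports no verdict.
The state is a dict: "clock": time; "joints": joint angles; "qvel": joint speeds; "joint_torque": joint torques, N m; "tool_pos": TCP position; "eef_rot": TCP orientation; "contact_force": force on the tool from outside, world axes, zero at the start; "ft_torque": the same for the moment, N m; "finger_gap": opening from 0.0 (shut) to 1.0 (fully open).
Only numpy, scipy, OpenCV 4.12 (cv2) and the standard library are available. Lean on these libraries where they do the work, as an engineer would, in place of code of your own. Each camera call takes 0.05 s, during which the arm holds its last target. There are 200 camera calls.

## Working session

There is one attempt and no reset: what is moved stays moved. The work goes in short steps, Python scripts to look and compute and a tool call to move; the robot and the scene stay as the last step left them, time stands still between calls to the robot, and variables do not carry over. Pictures are saved under pics/ and viewed, about 8 in all and at most 12, crops included, and the job is handed in when it is done.

Besides the shell and the picture viewer there is one more tool, called after ">>>" as name(argument=value, ...), one argument or row to a line, values as JSON. move_arm: Moves the arm, as the interface text tells. Its arguments: {"type":"object","properties":{"plan":{"type":"string"},"newtons":{"type":"number"}},"required":["plan"]}

```bash
mkdir -p pics; cat > h.py <<'E'
import numpy as np, cv2
from cell import r, imaging, job
def grab(n):
    K=imaging.get_calibration(n); im,d=imaging.camera(n); return im,d,np.array(K["mtx"]),np.array(K["camera_from_world"])
def save(im,f): cv2.imwrite('pics/'+f,cv2.cvtColor(im,cv2.COLOR_RGB2BGR))
def world(d,M,T):
    v,u=np.indices(d.shape); P=np.stack([(u-M[0,2])/M[0,0]*d,(v-M[1,2])/M[1,1]*d,d,np.ones_like(d)],-1)
    return (P@np.linalg.inv(T).T)[...,:3]
E
python3 - <<'E'
from h import *
print(r.observe())
for n in("top","scene"):
    im,d,M,T=grab(n); save(im,n+'0.png'); np.savez('/tmp/'+n,im=im,d=d,M=M,T=T); print(n,M,np.linalg.inv(T))
E
```

```text
{'clock': 0.0, 'joints': array([-72.92029128,  34.38388552,  -0.14326453,  91.67897043,
         0.10335765,  54.02100517,  -4.57034548]), 'qvel': array([ 0.07912833, -0.02470521,  0.08080237, -0.13336544, -0.03933967,
       -0.02095575, -0.03550528]), 'joint_torque': array([ 1.33812650e-04, -7.65028954e+01,  1.49699271e+00, -2.52353007e+01,
       -5.24506636e-02,  1.70051842e-02,  1.29763280e-04]), 'tool_pos': array([0.2652898 , 0.67424992, 0.22878073]), 'eef_rot': array([-1.79916741e+02,  9.30902117e-03,  1.58529027e+02]), 'contact_force': array([-0.41427892,  0.75583812, -0.05599977]), 'ft_torque': array([-0.03553555,  0.01931306, -0.01989688]), 'finger_gap': 1.0022056653408207}
top [[427.77246587   0.         313.3406085 ]
 [  0.         427.77246587 198.92836647]
 [  0.           0.           1.        ]] [[ 0.01271961 -0.99866316  0.05010095  0.54418199]
 [-0.99988702 -0.01230186  0.00863791 -0.10716052]
 [-0.00801003 -0.05020516 -0.9987068   1.05073815]
 [ 0.          0.          0.          1.        ]]
scene [[458.46025111   0.         322.40458892]
 [  0.         458.46025111 199.66065555]
 [  0.           0.           1.        ]] [[-0.43329276  0.56882481 -0.69906775  1.30950244]
 [ 0.9010854   0.25845269 -0.34820585  0.22896462]
 [-0.01739219 -0.78079482 -0.62454541  0.7360046 ]
 [ 0.          0.          0.          1.        ]]
```

View pics/top0.png

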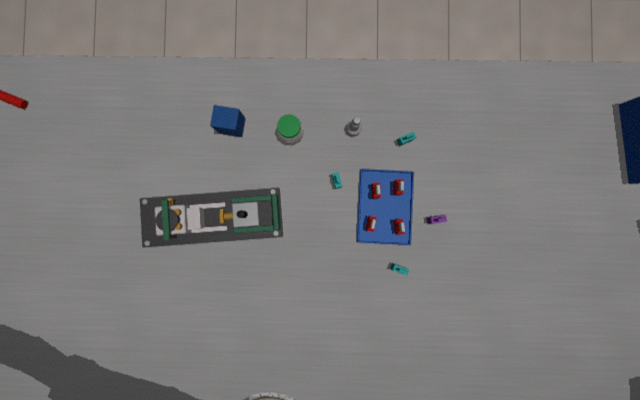

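View pics/scene0.png

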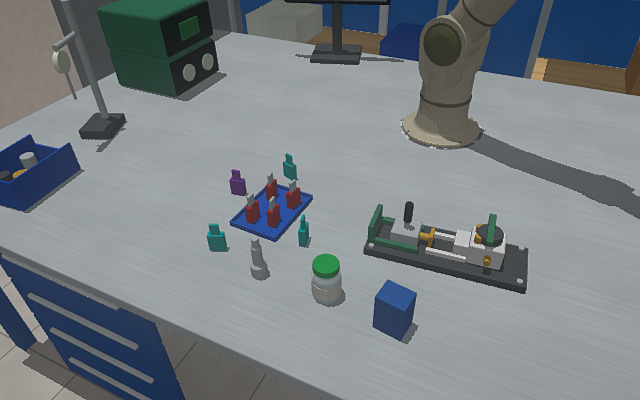

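```bash
python3 - <<'E'
from h import *
z=np.load('/tmp/top.npz'); im=z['im'].astype(int); d=z['d']; W=world(d,z['M'],z['T'])
R,G,B=im[...,0],im[...,1],im[...,2]
m=((R>90)&(G<60)&(B<60)).astype(np.uint8); m[:,:330]=0
n,l,s,c=cv2.connectedComponentsWithStats(m)
for i in range(1,n):
    if s[i,4]<20: continue
    x,y,w,h=s[i,:4]; box=np.zeros_like(m); box[y-3:y+h+3,x-3:x+w+3]=1
    rp=W[(l==i)]; tp=W[(box>0)&(W[...,2]>.055)]
    print('red',s[i],rp.mean(0).round(4),'tab',len(tp),tp.mean(0).round(4),cv2.minAreaRect((tp[:,:2]*1000).astype(np.float32)), cv2.minAreaRect((rp[:,:2]*1000).astype(np.float32)))
bl=((B>90)&(R<60)&(G<110)); bl[:,:340]=0; bl[:,450:]=0
p=W[bl]; print('tray',cv2.minAreaRect((p[:,:2]*1000).astype(np.float32)),np.median(p[:,2]))
f=(W[...,2]>.012)&(W[...,2]<.028)&(W[...,1]<.35)&(W[...,1]>-.05)&(im.max(-1)<90); f[:160]=0;f[270:]=0
p=W[f]; rc=cv2.minAreaRect((p[:,:2]*1000).astype(np.float32)); print('bed',rc,len(p))
k=(W[...,2]>.11)&(W[...,2]<.13)&(W[...,1]<.12)&(W[...,1]>-.05); k[:160]=0;k[270:]=0
print('knob',W[k].mean(0),k.sum(),np.ptp(W[k],axis=0))
E
```

```text
red [396 191   7   4  24] [ 0.6125 -0.2996  0.0461] tab 11 [ 0.6191 -0.2997  0.0699] ((619.034423828125, -300.2137756347656), (5.383619785308838, 3.600919723510742), 82.68273162841797) ((612.5977783203125, -299.1683654785156), (13.842397689819336, 6.368344306945801), 88.38801574707031)
red [374 194   6   4  21] [ 0.6038 -0.2459  0.0486] tab 11 [ 0.6111 -0.2464  0.0734] ((610.5475463867188, -246.2541961669922), (7.142695903778076, 4.970541477203369), 66.21055603027344) ((604.0985717773438, -246.42701721191406), (12.21972370147705, 7.295049667358398), 87.0291519165039)
tray ((611.4022216796875, -275.705078125), (219.92669677734375, 288.6791076660156), 59.045013427734375) 0.004192226594472381
bed ((549.236572265625, 149.9087371826172), (118.5384750366211, 340.9174499511719), 5.08744478225708) 3570
knob [0.55761813 0.05917121 0.11971302] 56 [0.01550325 0.01630947 0.0137963 ]
```

>>> move_arm(
  plan="-.76 -.64 0 0 0 0 -1;-.76 -.64 0 0 0 0 -1;-.76 -.64 0 0 0 0 -1;-.76 -.64 0 0 0 0 -1;-.76 -.64 0 0 0 0 -1;-.76 -.64 0 0 0 0 -1;-.76 -.64 0 0 0 0 -1;-.76 -.64 0 0 0 0 -1;-.76 -.64 0 0 0 0 -1;-.76 -.64 0 0 0 0 -1;-.76 -.64 0 0 0 0 -1;-.76 -.64 0 0 0 0 -1",
)

```text
clock: 1.1
tool_pos: [0.4929, 0.2533, 0.2295]
eef_rot: [-180.0, -0.0, 158.5]
contact_force: [0.3, 0.9, -0.1]
finger_gap: 0.999
```

>>> move_arm(
  plan="-.76 -.64 0 0 0 0 -1;-.76 -.64 0 0 0 0 -1;-.76 -.64 0 0 0 0 -1;0 0 -.2 0 0 .123 -1;0 0 -.2 0 0 .123 -1;0 0 -.2 0 0 .123 -1;0 0 -.2 0 0 .123 -1;0 0 -.2 0 0 .123 -1;0 0 -.2 0 0 .123 -1;0 0 -.2 0 0 .123 -1;0 0 -.2 0 0 .123 -1;0 0 -.2 0 0 .123 -1",
)

```text
clock: 2.1
tool_pos: [0.5489, 0.1504, 0.3018]
eef_rot: [-180.0, 0.0, 94.8]
contact_force: [-0.2, 0.4, -0.1]
finger_gap: 1.0
```

```bash
python3 - <<'E'
from h import *
o=r.observe(); print(o['clock'],o['tool_pos'],o['eef_rot'],o['joints'])
im,d,M,T=grab("wrist"); save(im,'w1.png'); np.savez('/tmp/w1',im=im,d=d,M=M,T=T); print(M,np.linalg.inv(T))
E
```

```text
2.1 [0.54891492 0.15035833 0.30177435] [-1.79966542e+02  6.00511714e-03  9.47547756e+01] [-34.96331069  19.6899904   18.94637921 108.45224631  -7.85980749
  53.14254685  -7.5599663 ]
[[355.99853202   0.         320.53116776]
 [  0.         355.99853202 205.08335699]
 [  0.           0.           1.        ]] [[ 9.96566545e-01  7.91926952e-02  2.41586062e-02  5.41356395e-01]
 [ 8.27956577e-02 -9.53259325e-01 -2.90588262e-01  2.32148431e-01]
 [ 1.69490120e-05  2.91590768e-01 -9.56543164e-01  4.57322460e-01]
 [ 0.00000000e+00  0.00000000e+00  0.00000000e+00  1.00000000e+00]]
```

View pics/w1.png

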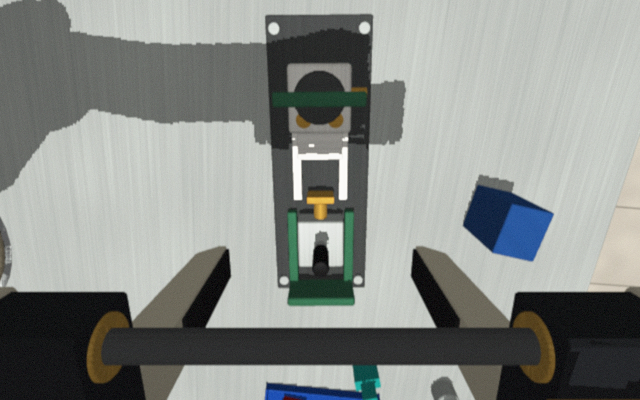

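```bash
python3 - <<'E'
from h import *
z=np.load('/tmp/w1.npz'); im=z['im'].astype(int); d=z['d']; W=world(d,z['M'],z['T'])
R,G,B=im[...,0],im[...,1],im[...,2]; Z=W[...,2]
reg=np.zeros(d.shape,bool); reg[10:300,255:385]=1
f=reg&(Z>.014)&(Z<.026); p=(W[f][:,:2]*1000).astype(np.float32); rc=cv2.minAreaRect(p); print('bed',rc,f.sum(),Z[f].mean())
w,h=rc[1]; yaw=np.deg2rad(rc[2] if w<h else rc[2]-90)
c=np.array(rc[0])/1000; Rm=np.array([[np.cos(yaw),-np.sin(yaw)],[np.sin(yaw),np.cos(yaw)]])
L=(W[...,:2]-c)@Rm
def st(n,m):
    q=np.c_[L[m],Z[m]]*1000
    print(n,m.sum(),'med',np.median(q,0).round(1),'lo',np.percentile(q,1,0).round(1),'hi',np.percentile(q,99,0).round(1))
lx,ly=L[...,0],L[...,1]
rail=reg&(abs(Z-.032)<.004)&(im.min(-1)>150)
st('railL',rail&(lx<0));st('railR',rail&(lx>0))
for s in (-1,1):
    m=rail&(lx*s>0)&(abs(ly)<.03); print('slope deg',np.degrees(np.polyfit(ly[m],lx[m],1)[0]),np.polyfit(ly[m],lx[m],1)[1])
st('brass nose',reg&(R>120)&(B<80)&(R>G+20)&(abs(ly+.03)<.02)&(Z>.05))
st('nose allz',reg&(R>120)&(B<80)&(R>G+20)&(abs(ly+.03)<.02))
st('knob',reg&(Z>.11)&(im.max(-1)<70)&(abs(ly+.09)<.03))
hs=reg&(Z>.052)&(Z<.066)&(abs(lx)<.02)&(ly>0)&(ly<.06)
st('housing top front',hs)
mid=reg&(abs(lx)<.01)&(ly>-.045)&(ly<.05)
for a in np.arange(-45,50,3):
    m=mid&(ly*1000>=a)&(ly*1000<a+3)
    if m.any(): print(a,m.sum(),(np.percentile(Z[m],[5,50,95])*1000).round(1))
E
```

```text
bed ((547.3072509765625, 149.21539306640625), (120.26229095458984, 340.2240905761719), 5.1782331466674805) 14551 0.020786321817059358
railL 423 med [-28.4  -6.7  32.7] lo [-32.9 -38.1  30.2] hi [-23.   36.7  34.7]
railR 433 med [28.3 -4.5 32.8] lo [ 23.2 -38.5  30.8] hi [32.9 37.3 34.8]
slope deg -2.3477442539164652 -0.028356562671098432
slope deg 2.326979135396632 0.028301131006572857
brass nose 127 med [ -1.1 -33.1  55.6] lo [-15.2 -36.9  53.5] hi [ 15.4 -29.5  57.4]
nose allz 230 med [ -0.1 -36.7  54.2] lo [-15.3 -49.6  21.6] hi [ 15.4 -29.5  57.3]
knob 266 med [ -0.2 -86.7 121.5] lo [ -8.6 -97.2 110.3] hi [  8.1 -80.5 123.3]
housing top front 932 med [-0.4 30.  59.7] lo [-19.5  16.   58. ] hi [19.5 43.8 61.6]
-45 30 [42.3 46.4 48.6]
-42 21 [43.2 47.  48.9]
-39 17 [55.2 56.  57.1]
-36 43 [54.9 55.8 57. ]
-33 73 [20.  55.  56.6]
-30 131 [20.1 35.4 54.5]
-27 31 [19.7 21.1 21.9]
-24 35 [19.8 20.7 22. ]
-21 44 [19.1 21.  21.9]
-18 33 [19.8 20.9 22.4]
-15 35 [19.4 21.  22.1]
-12 45 [19.8 21.  22. ]
-9 32 [19.1 20.7 21.7]
-6 37 [19.3 20.4 21.8]
-3 43 [20.1 21.  22.3]
0 33 [19.3 20.8 22.3]
3 46 [19.5 20.7 22. ]
6 33 [18.7 20.6 22.1]
15 35 [58.4 59.9 60.8]
18 54 [58.7 59.7 61. ]
21 46 [58.6 59.9 61.6]
24 44 [58.6 59.9 60.7]
27 53 [58.5 59.8 61.1]
30 53 [58.4 59.7 61. ]
33 39 [58.7 59.8 61. ]
36 51 [58.3 59.7 61. ]
39 54 [58.7 59.7 60.9]
42 36 [57.9 59.5 61.2]
45 38 [69.3 71.4 74.2]
48 38 [71.8 73.1 74.7]
```

>>> move_arm(
  plan="-1 .056 0 0 0 0 -1;-1 .056 0 0 0 0 -1;-1 .056 0 0 0 0 -1;-1 .056 0 0 0 0 -1;-1 .056 0 0 0 0 -1;-1 .056 0 0 0 0 -1;-1 .056 0 0 0 0 -1;-1 .056 0 0 0 0 -1;-1 .056 0 0 0 0 -.5;-1 .056 0 0 0 0 -.2;-1 .056 0 0 0 0 -.2;0 0 0 0 0 0 -.2",
)

```text
clock: 3.15
tool_pos: [0.6112, -0.295, 0.3011]
eef_rot: [-179.9, 0.3, 94.8]
contact_force: [-1.0, -0.5, 0.8]
finger_gap: 0.765
```

```bash
cat > sp.py <<'E'
from h import *
import sys
o=r.observe(); print(o['clock'],o['tool_pos'],o['eef_rot'],o['finger_gap'])
im,d,M,T=grab("wrist"); save(im,sys.argv[1]); np.savez('/tmp/w',im=im,d=d,M=M,T=T)
W=world(d,M,T); im=im.astype(int); R,G,B=im[...,0],im[...,1],im[...,2]; Z=W[...,2]
m=((R>80)&(G<.5*R)&(B<.5*R)).astype(np.uint8)
n,l,s,c=cv2.connectedComponentsWithStats(m)
for i in range(1,n):
    if s[i,4]<60: continue
    x,y,w,h=s[i,:4]; box=np.zeros_like(m); box[max(y-40,0):y+h+5,max(x-8,0):x+w+8]=1
    t=(l==i)&(abs(Z-.049)<.004); tb=(box>0)&(Z>.06)&(Z<.082)&(im.max(-1)-im.min(-1)<40)
    q=(W[t][:,:2]*1000).astype(np.float32); qt=(W[tb][:,:2]*1000).astype(np.float32)
    print(s[i],'top',t.sum(),cv2.minAreaRect(q) if len(q)>3 else '', 'tab',len(qt),cv2.minAreaRect(qt) if len(qt)>3 else '',np.percentile(Z[tb],98) if len(qt) else '')
E
python3 sp.py w2.png
```

```text
3.15 [ 0.61120368 -0.29504269  0.30108464] [-179.92848895    0.28448589   94.76618689] 0.7646412313896702
[243 101  34  21 216] top 210 ((537.5960693359375, -235.26942443847656), (14.594443321228027, 35.23155975341797), 78.06283569335938) tab 154 ((537.4144287109375, -235.87408447265625), (6.0612945556640625, 20.016342163085938), 78.84185028076172) 0.07904880139119569
[315 120  31  14 219] top 209 ((616.784912109375, -246.11553955078125), (33.56460952758789, 13.446937561035156), 4.783069610595703) tab 133 ((616.2509765625, -246.97781372070312), (18.93851661682129, 6.075352191925049), 4.360062599182129) 0.0786348856794107
[237 162  33  14 245] top 214 ((531.736328125, -301.63348388671875), (35.60184097290039, 14.703783988952637), 7.569295406341553) tab 160 ((531.6508178710938, -302.1311340332031), (20.19362449645996, 5.863974094390869), 9.327275276184082) 0.07925564625569609
[318 166  31  17 230] top 214 ((625.1478271484375, -300.199951171875), (15.226585388183594, 34.71885681152344), 89.01844024658203) tab 281 ((620.8265380859375, -273.61822509765625), (19.372867584228516, 61.64994430541992), 9.533333778381348) 0.07895246520371435
```

View pics/w2.png

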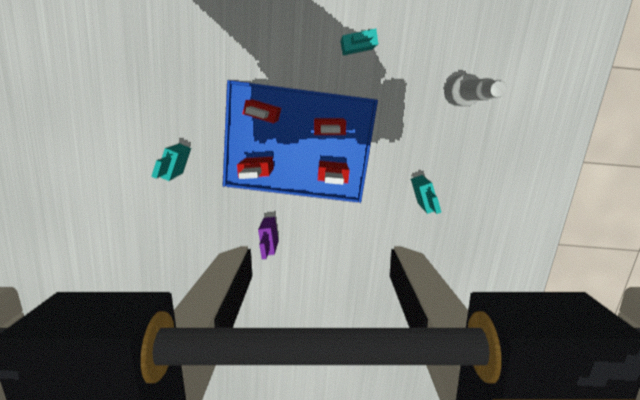

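>>> move_arm(
  plan=".2 .05 .75 0 0 0 -.2;.2 .05 .75 0 0 0 -.2;.2 .05 .75 0 0 0 -.2;.2 .05 .75 0 0 0 -.2;.2 .03 .75 0 0 0 -.2;0 0 .75 0 0 0 -.2;0 0 0 0 0 0 -.2;0 0 0 0 0 0 -.2;0 0 0 0 0 0 -.2",
)

```text
clock: 3.95
tool_pos: [0.619, -0.2452, 0.1229]
eef_rot: [179.9, 0.0, 95.2]
contact_force: [0.4, -0.3, 0.1]
finger_gap: 0.602
```

>>> move_arm(
  plan="-.03 -.06 .35 0 0 0 -.2;0 0 .35 0 0 0 -.2;0 0 .35 0 0 0 -.2;0 0 .35 0 0 0 -.2;0 0 .03 0 0 0 -.2;0 0 0 0 0 0 1;0 0 0 0 0 0 1;0 0 0 0 0 0 1;0 0 0 0 0 0 1;0 0 0 0 0 0 1;0 0 0 0 0 0 1;0 0 0 0 0 0 1",
  newtons=25,
)

```text
clock: 4.95
tool_pos: [0.6164, -0.2465, 0.0648]
eef_rot: [180.0, 0.0, 95.1]
contact_force: [-0.1, 0.0, 1.7]
finger_gap: 0.21
```

>>> move_arm(
  plan="0 0 -.3 0 0 0 1;0 0 -.7 0 0 0 1;0 0 -.7 0 0 0 1;0 0 -.7 0 0 0 1;0 0 -.7 0 0 0 1;0 0 -.5 0 0 0 1;.4 0 0 0 0 0 1;.9 -.1 0 0 0 0 1;.9 -.1 0 0 0 0 1;.9 -.1 0 0 0 0 1;.9 -.1 0 0 0 0 1;.9 -.1 0 0 0 0 1",
)

```text
clock: 5.95
tool_pos: [0.5781, -0.0516, 0.2093]
eef_rot: [180.0, -0.0, 95.1]
contact_force: [0.5, 0.5, -0.4]
finger_gap: 0.213
```

>>> move_arm(
  plan=".9 -.1 0 0 0 0 1;.9 -.1 0 0 0 0 1;.9 -.1 0 0 0 0 1;.9 -.1 0 0 0 0 1;.9 -.04 0 0 0 0 1;.5 0 0 0 0 0 1;.23 0 0 0 0 0 1;0 0 0 0 0 0 1;0 0 0 0 0 0 1;0 0 0 0 0 0 1",
)

```text
clock: 6.78
tool_pos: [0.543, 0.1517, 0.2088]
eef_rot: [180.0, 0.0, 95.0]
contact_force: [-0.4, -1.4, -1.4]
finger_gap: 0.217
```

```bash
python3 - <<'E'
from h import *
o=r.observe(); print(o['clock'],o['tool_pos'],o['eef_rot'],o['finger_gap'],o['contact_force'])
im,d,M,T=grab("wrist"); save(im,'w3.png'); np.savez('/tmp/w3',im=im,d=d,M=M,T=T)
E
```

```text
6.7833 [0.54299205 0.15173996 0.20876341] [1.79982479e+02 4.37966021e-02 9.49631935e+01] 0.21689807663817817 [-0.39742487 -1.44426237 -1.43425711]
```

View pics/w3.png

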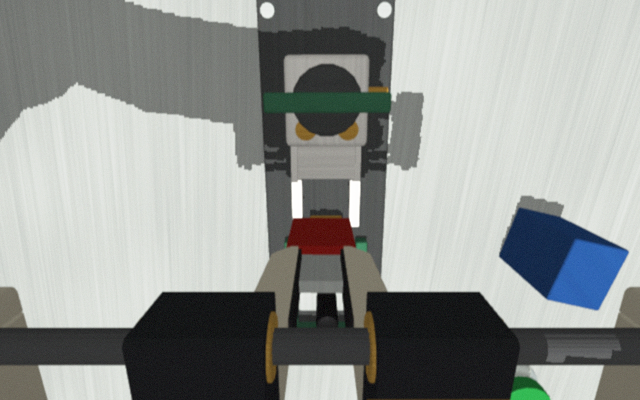

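```bash
cat > ms.py <<'E'
from h import *
c=np.array([.5473,.1492]); yaw=np.deg2rad(5.18); Rm=np.array([[np.cos(yaw),-np.sin(yaw)],[np.sin(yaw),np.cos(yaw)]])
def pr(n,L,Z,m):
    q=np.c_[L[m],Z[m]]*1000; print(n,m.sum(),np.median(q,0).round(1),np.percentile(q,2,0).round(1),np.percentile(q,98,0).round(1))
E
python3 - <<'E'
from ms import *
z=np.load('/tmp/w3.npz'); im=z['im'].astype(int); W=world(z['d'],z['M'],z['T']); Z=W[...,2]; L=(W[...,:2]-c)@Rm
lx,ly=L[...,0],L[...,1]; R,G,B=im[...,0],im[...,1],im[...,2]
red=(R>60)&(G<.4*R)&(B<.4*R); red[:200]=0; red[270:]=0
pr('red',L,Z,red); 
t=red&(Z>np.percentile(Z[red],60)-.004); pr('redtop',L,Z,t); print(cv2.minAreaRect((L[t]*1000).astype(np.float32)))
pr('house',L,Z,(Z>.055)&(Z<.064)&(abs(lx)<.02)&(ly>0)&(ly<.043))
rail=(abs(Z-.032)<.004)&(im.min(-1)>150)&(abs(lx)<.04)&(abs(ly)<.03)
for s in(-1,1): pr('rail',L,Z,rail&(lx*s>0))
print('tcp',(np.array([.5430,.15174])-c)@Rm)
E
```

```text
red 1992 [ -4.6  10.8 179. ] [-21.4   7.2 151.1] [ 12.1  11.4 194.7]
redtop 960 [ -4.6  10.8 190.2] [-21.3   6.8 180.3] [ 11.9  11.5 195.1]
((-12.461432456970215, 43.089134216308594), (34.70496368408203, 78.2391128540039), 13.401939392089844)
house 1441 [ 0.1 29.9 59.7] [-19.5  16.2  58.3] [19.1 42.2 61.1]
rail 473 [-28.5  -5.9  32.7] [-32.7 -27.7  30.7] [-23.1  28.1  34.3]
rail 474 [28.1 -7.1 32.8] [ 22.9 -28.7  30.6] [32.6 27.4 34.3]
tcp [-0.00405311  0.00291785]
```

>>> move_arm(
  plan=".06 .11 .3 0 0 0 1;0 0 .6 0 0 0 1;0 0 .6 0 0 0 1;0 0 .6 0 0 0 1;0 0 .4 0 0 0 1;0 0 0 0 0 0 1;0 0 0 0 0 0 1;0 0 0 0 0 0 1",
)

```text
clock: 7.5
tool_pos: [0.5475, 0.1559, 0.1088]
eef_rot: [180.0, 0.0, 95.0]
contact_force: [-0.1, -0.2, 0.0]
finger_gap: 0.209
```

>>> move_arm(
  plan="-.04 -.015 0 0 0 0 1;0 0 .2 0 0 0 1;0 0 .2 0 0 0 1;0 0 .15 0 0 0 1;0 0 .12 0 0 0 1;0 0 0 0 0 0 1;0 0 0 0 0 0 1",
)

```text
clock: 8.08
tool_pos: [0.5462, 0.1549, 0.0812]
eef_rot: [-180.0, 0.0, 95.1]
contact_force: [-0.4, 0.2, -0.8]
finger_gap: 0.218
```

>>> move_arm(
  plan="0 0 .01 0 0 0 1;0 0 0 0 0 0 -.2;0 0 0 0 0 0 -.2;0 0 0 0 0 0 -.2;0 0 0 0 0 0 -.2;0 0 0 0 0 0 -.2;0 0 -.3 0 0 0 -.2;0 0 -.6 0 0 0 -.2;0 0 -.7 0 0 0 -.2;0 0 -.7 0 0 0 -.2;0 0 -.7 0 0 0 -.2;0 0 -.4 0 0 0 -.2",
)

```text
clock: 9.08
tool_pos: [0.5471, 0.1549, 0.2201]
eef_rot: [179.8, -0.0, 95.1]
contact_force: [0.6, 0.1, -0.1]
finger_gap: 0.598
```

```bash
python3 - <<'E'
from ms import *
o=r.observe(); print(o['clock'],o['tool_pos'],o['eef_rot'],o['finger_gap'])
im,d,M,T=grab("wrist"); save(im,'w4.png'); W=world(d,M,T); im=im.astype(int); Z=W[...,2]; L=(W[...,:2]-c)@Rm
lx,ly=L[...,0],L[...,1]; R,G,B=im[...,0],im[...,1],im[...,2]
red=(R>60)&(G<.4*R)&(B<.4*R)&(abs(lx)<.04)&(abs(ly)<.05)
pr('red',L,Z,red); t=red&(abs(Z-.065)<.004); pr('top',L,Z,t); print(cv2.minAreaRect((L[t]*1000).astype(np.float32)))
pr('tab',L,Z,(abs(Z-.093)<.003)&(abs(lx)<.03)&(abs(ly)<.03))
E
```

```text
9.0833 [0.54713622 0.15493083 0.22012247] [ 1.79843935e+02 -4.70844115e-02  9.50799378e+01] 0.5977832690421907
red 490 [-1.2 10.5 65.5] [-18.4  -1.5  54. ] [15.9 13.6 67.1]
top 415 [-1.2  9.6 65.7] [-18.4  -1.5  62.1] [15.9 13.6 67.1]
((-0.8677120208740234, 5.980991840362549), (15.642962455749512, 35.26874542236328), 89.94905090332031)
tab 199 [-1.2  6.1 93.7] [-11.1   2.9  91.4] [ 8.7  8.6 95.1]
```

View pics/w4.png

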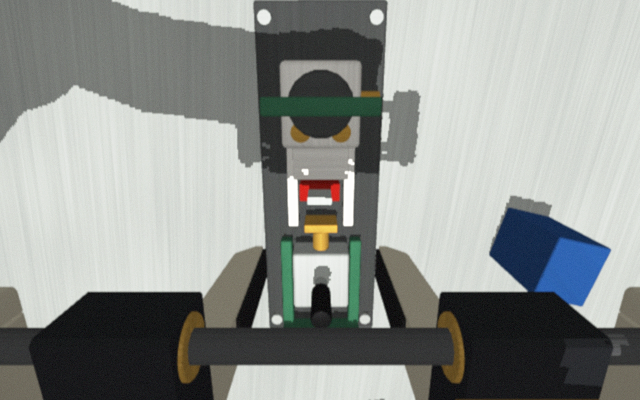

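>>> move_arm(
  plan="-.96 .08 0 0 0 0 -.2;-.96 .08 0 0 0 0 -.2;-.96 .08 0 0 0 0 -.2;-.96 .08 0 0 0 0 -.2;-.96 .08 0 0 0 0 -.2;-.96 .08 0 0 0 0 -.2;-.96 .08 0 0 0 0 -.2;-.96 .08 0 0 0 0 -.2;-.96 .08 0 0 0 0 -.2;-.96 .08 0 0 0 0 -.2;-.96 .08 0 0 0 0 -.2;-.95 .05 0 0 0 0 -.2",
)

```text
clock: 10.13
tool_pos: [0.6244, -0.3021, 0.2168]
eef_rot: [-180.0, -0.0, 95.1]
contact_force: [-0.3, 0.4, 0.3]
finger_gap: 0.603
```

>>> move_arm(
  plan="0 0 .5 0 0 .053 -.2;0 0 .6 0 0 .053 -.2;0 0 .7 0 0 0 -.2;0 0 .6 0 0 0 -.2;0 0 0 0 0 0 -.2;0 0 0 0 0 0 -.2;0 0 0 0 0 0 -.2",
)

```text
clock: 10.72
tool_pos: [0.6249, -0.3008, 0.1223]
eef_rot: [179.9, 0.0, 89.0]
contact_force: [-0.1, -0.3, 0.4]
finger_gap: 0.6
```

>>> move_arm(
  plan="0 0 .35 0 0 0 -.2;0 0 .35 0 0 0 -.2;0 0 .35 0 0 0 -.2;0 0 .35 0 0 0 -.2;0 0 .03 0 0 0 -.2;0 0 0 0 0 0 1;0 0 0 0 0 0 1;0 0 0 0 0 0 1;0 0 0 0 0 0 1;0 0 0 0 0 0 1;0 0 0 0 0 0 1;0 0 0 0 0 0 1",
  newtons=25,
)

```text
clock: 11.72
tool_pos: [0.6246, -0.3003, 0.0644]
eef_rot: [180.0, 0.0, 89.0]
contact_force: [0.5, -0.8, 1.3]
finger_gap: 0.208
```

>>> move_arm(
  plan="0 0 -.3 0 0 0 1;0 0 -.7 0 0 0 1;0 0 -.7 0 0 -.054 1;0 0 -.7 0 0 -.054 1;0 0 -.7 0 0 0 1;0 0 -.5 0 0 0 1;.4 0 0 0 0 0 1;.9 -.1 0 0 0 0 1;.9 -.1 0 0 0 0 1;.9 -.1 0 0 0 0 1;.9 -.1 0 0 0 0 1;.9 -.1 0 0 0 0 1",
)

```text
clock: 12.72
tool_pos: [0.5854, -0.1046, 0.2079]
eef_rot: [-180.0, -0.0, 95.2]
contact_force: [0.7, 1.2, -0.4]
finger_gap: 0.209
```

>>> move_arm(
  plan=".9 -.1 0 0 0 0 1;.9 -.1 0 0 0 0 1;.9 -.1 0 0 0 0 1;.9 -.1 0 0 0 0 1;.9 -.01 0 0 0 0 1;.9 0 0 0 0 0 1;.5 0 0 0 0 0 1;.25 0 0 0 0 0 1;0 0 0 0 0 0 1;0 0 0 0 0 0 1;0 0 0 0 0 0 1",
)

```text
clock: 13.63
tool_pos: [0.548, 0.1346, 0.2081]
eef_rot: [180.0, 0.0, 95.1]
contact_force: [1.2, -0.1, -0.5]
finger_gap: 0.207
```

```bash
python3 - <<'E'
from ms import *
o=r.observe(); print(o['clock'],o['tool_pos'],o['eef_rot'],o['finger_gap'],'tcp',(o['tool_pos'][:2]-c)@Rm)
im,d,M,T=grab("wrist"); save(im,'w5.png'); W=world(d,M,T); im=im.astype(int); Z=W[...,2]; L=(W[...,:2]-c)@Rm
lx,ly=L[...,0],L[...,1]; R,G,B=im[...,0],im[...,1],im[...,2]
red=(R>60)&(G<.4*R)&(B<.4*R)&(abs(lx)<.04)&(abs(ly)<.05)
f=red&(Z>.13); pr('held front',L,Z,f); print('yaw,tilt',np.degrees(np.polyfit(lx[f],ly[f],1)[0]),np.degrees(np.polyfit(Z[f],ly[f],1)[0]))
t=red&(abs(Z-.065)<.004); pr('sp1 top',L,Z,t)
E
```

```text
13.6333 [0.54802834 0.13455583 0.20811556] [1.79998993e+02 4.97178278e-02 9.50896005e+01] 0.20712050087674383 tcp [-0.00059678 -0.01465012]
held front 2001 [ -1.1  -6.5 178.5] [-18.  -10.1 151.1] [ 15.6  -5.9 194.4]
yaw,tilt 0.28489609179973163 -1.451031182554912
sp1 top 429 [-0.9  9.6 65.6] [-18.7  -0.9  63.6] [16.1 13.6 66.9]
```

>>> move_arm(
  plan=".03 .02 .3 0 0 0 1;0 0 .6 0 0 0 1;0 0 .6 0 0 0 1;0 0 .6 0 0 0 1;0 0 .4 0 0 0 1;0 0 0 0 0 0 1;0 0 0 0 0 0 1;0 0 0 0 0 0 1",
)

```text
clock: 14.35
tool_pos: [0.5492, 0.1371, 0.1085]
eef_rot: [180.0, 0.0, 95.1]
contact_force: [0.1, 0.5, -0.7]
finger_gap: 0.211
```

>>> move_arm(
  plan="-.02 0 .2 0 0 0 1;0 0 .2 0 0 0 1;0 0 .15 0 0 0 1;0 0 .13 0 0 0 1;0 0 0 0 0 0 1;0 0 0 0 0 0 1",
)

```text
clock: 14.85
tool_pos: [0.5486, 0.137, 0.0805]
eef_rot: [-180.0, 0.0, 95.2]
contact_force: [0.1, -0.0, -0.2]
finger_gap: 0.213
```

>>> move_arm(
  plan="0 0 0 0 0 0 -.2;0 0 0 0 0 0 -.2;0 0 0 0 0 0 -.2;0 0 0 0 0 0 -.2;0 0 0 0 0 0 -.2;0 0 -.3 0 0 0 -.2;0 0 -.6 0 0 0 -.2;0 0 -.7 0 0 0 -.2;0 0 -.7 0 0 0 -.2;0 0 -.7 0 0 0 -.2;0 0 -.4 0 0 0 -.2;0 0 0 0 0 0 -.2",
)

```text
clock: 15.85
tool_pos: [0.5503, 0.1373, 0.2204]
eef_rot: [179.7, -0.1, 95.2]
contact_force: [1.1, -0.1, -0.8]
finger_gap: 0.602
```

```bash
python3 - <<'E'
from ms import *
o=r.observe(); print(o['clock'],o['tool_pos'],o['eef_rot'],o['finger_gap'],'tcp',(o['tool_pos'][:2]-c)@Rm)
im,d,M,T=grab("wrist"); save(im,'w6.png'); W=world(d,M,T); im=im.astype(int); Z=W[...,2]; L=(W[...,:2]-c)@Rm
lx,ly=L[...,0],L[...,1]; R,G,B=im[...,0],im[...,1],im[...,2]
pr('tabs',L,Z,(abs(Z-.093)<.003)&(abs(lx)<.03)&(abs(ly-.006)<.006)); pr('tab2',L,Z,(abs(Z-.093)<.003)&(abs(lx)<.03)&(abs(ly+.013)<.01))
red=(R>60)&(G<.4*R)&(B<.4*R)&(abs(lx)<.04)
for a,b in((-.03,-.004),(-.001,.03)):
    t=red&(abs(Z-.065)<.004)&(ly>a)&(ly<b); pr('top',L,Z,t); print(cv2.minAreaRect((L[t]*1000).astype(np.float32)))
g=(G>R+15)&(G>B+5)&(abs(lx)<.06)&(ly<-.02)&(ly>-.2); pr('green',L,Z,g)
z=np.load('/tmp/w1.npz'); im=z['im'].astype(int); W=world(z['d'],z['M'],z['T']); Z=W[...,2]; L=(W[...,:2]-c)@Rm;lx,ly=L[...,0],L[...,1];R,G,B=im[...,0],im[...,1],im[...,2]
g=(G>R+15)&(G>B+5)&(abs(lx)<.06)&(ly<-.02)&(ly>-.2); pr('green w1',L,Z,g); pr('g near knob',L,Z,g&(abs(ly+.08)<.02))
E
```

```text
15.85 [0.55031191 0.13730541 0.22035074] [ 1.79689574e+02 -9.78508570e-02  9.52073230e+01] 0.6021149370195511 tcp [ 0.0019257  -0.01211794]
tabs 193 [-0.9  6.  93.5] [-10.7   2.9  91.8] [ 8.   8.6 94.7]
tab2 192 [ -1.  -11.7  93.6] [-10.1 -15.1  91.2] [ 8.9 -9.1 94.9]
top 382 [-1.1 -8.5 65.7] [-18.2 -19.4  63.3] [16.9 -4.4 66.9]
((-0.6421318054199219, -11.900625228881836), (15.719850540161133, 35.42658996582031), 89.73470306396484)
top 376 [-1.9  9.9 65.7] [-18.7  -0.7  63.6] [15.8 13.6 67.3]
((-1.0799179077148438, 6.377464294433594), (14.505387306213379, 35.55537033081055), 89.93913269042969)
green 3661 [   0.6 -138.9   35.2] [ -41.4 -155.4   22.7] [ 41.3 -55.   63.2]
green w1 3053 [   0.4 -154.2   35.9] [ -41.1 -163.5   24.7] [ 41.2 -56.   71.7]
g near knob 587 [-30.  -79.9  34.8] [-41.9 -99.2  27.8] [ 41.5 -61.   36.4]
```

View pics/w6.png

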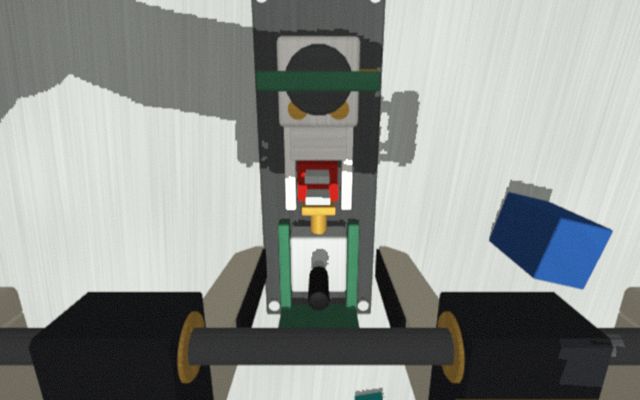

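>>> move_arm(
  plan="-.6 -.03 0 0 0 0 -.2;-.75 0 0 0 0 0 -.2;-.6 0 .3 0 0 0 -.2;0 0 .6 0 0 0 -.2;0 0 .6 0 0 0 -.2;0 0 .4 0 0 0 -.2;0 0 0 0 0 0 -.2;0 0 0 0 0 0 -.2",
)

```text
clock: 16.57
tool_pos: [0.5537, 0.0589, 0.1395]
eef_rot: [-179.8, 0.0, 95.2]
contact_force: [-0.0, -0.7, 0.1]
finger_gap: 0.601
```

>>> move_arm(
  plan=".02 .04 .3 0 0 0 -.2;0 0 .4 0 0 0 -.2;0 0 .4 0 0 0 -.2;0 0 .09 0 0 0 -.2;0 0 0 0 0 0 1;0 0 0 0 0 0 1;0 0 0 0 0 0 1;0 0 0 0 0 0 1;0 0 0 0 0 0 1;0 0 0 0 0 0 1;0 0 0 0 0 0 1",
  newtons=55,
)

```text
clock: 17.48
tool_pos: [0.5561, 0.0602, 0.0937]
eef_rot: [180.0, -0.0, 95.2]
contact_force: [-1.7, 0.0, 3.6]
finger_gap: 0.188
```

>>> move_arm(
  plan=".05 0 0 0 0 0 1;.05 0 0 0 0 0 1;.05 0 0 0 0 0 1;.05 0 0 0 0 0 1;.05 0 0 0 0 0 1;.05 0 0 0 0 0 1;0 0 0 0 0 0 1;0 0 0 0 0 0 1;0 0 0 0 0 0 1;0 0 0 0 0 0 1",
)

```text
clock: 18.32
tool_pos: [0.5551, 0.0716, 0.0937]
eef_rot: [180.0, 0.0, 95.2]
contact_force: [-1.9, -1.8, 6.9]
finger_gap: 0.186
```

>>> move_arm(
  plan=".04 0 0 0 0 0 1;.04 0 0 0 0 0 1;0 0 0 0 0 0 1;0 0 0 0 0 0 1;0 0 0 0 0 0 1;0 0 0 0 0 0 1",
)

```text
clock: 18.82
tool_pos: [0.5549, 0.0744, 0.0937]
eef_rot: [180.0, 0.0, 95.2]
contact_force: [-1.4, -3.5, 6.4]
finger_gap: 0.188
```

>>> move_arm(
  plan=".04 0 0 0 0 0 1;.04 0 0 0 0 0 1;0 0 0 0 0 0 1;0 0 0 0 0 0 1;0 0 0 0 0 0 1;0 0 0 0 0 0 1",
)

```text
clock: 19.32
tool_pos: [0.5546, 0.0767, 0.0936]
eef_rot: [180.0, 0.1, 95.1]
contact_force: [-0.8, -6.6, 6.2]
finger_gap: 0.186
```

>>> move_arm(
  plan=".04 0 0 0 0 0 1;.04 0 0 0 0 0 1;.03 0 0 0 0 0 1;0 0 0 0 0 0 1;0 0 0 0 0 0 1;0 0 0 0 0 0 1;0 0 0 0 0 0 1;0 0 0 0 0 0 1",
)

```text
clock: 19.98
tool_pos: [0.5544, 0.0799, 0.0937]
eef_rot: [180.0, 0.2, 95.1]
contact_force: [-1.4, -10.2, 7.3]
finger_gap: 0.184
```

```bash
python3 - <<'E'
from ms import *
o=r.observe(); print(o['clock'],o['tool_pos'],o['contact_force'],o['finger_gap'],'tcp',(o['tool_pos'][:2]-c)@Rm)
im,d,M,T=grab("wrist"); save(im,'w7.png'); W=world(d,M,T); im=im.astype(int); Z=W[...,2]; L=(W[...,:2]-c)@Rm
lx,ly=L[...,0],L[...,1]; R,G,B=im[...,0],im[...,1],im[...,2]
for n,a,b in(('tab2',-.02,-.002),('tab1',-.001,.02)): pr(n,L,Z,(abs(Z-.093)<.003)&(abs(lx)<.03)&(ly>a)&(ly<b))
red=(R>60)&(G<.4*R)&(B<.4*R)&(abs(lx)<.03)&(abs(Z-.065)<.004); pr('red tops',L,Z,red)
pr('house',L,Z,(Z>.055)&(Z<.064)&(abs(lx)<.02)&(ly>0.012)&(ly<.043)&(abs(R-B)<30))
pr('brass',L,Z,(R>100)&(B<80)&(R>G+20)&(G>.5*R)&(abs(ly+.02)<.025)&(abs(lx)<.03))
np.savez('/tmp/w7',im=im,d=d,M=M,T=T)
E
```

```text
19.9833 [0.55436724 0.07988429 0.09365532] [ -1.40310792 -10.22274567   7.33042617] 0.18392600800543235 tcp [ 0.00078021 -0.06967069]
tab2 687 [-0.5 -7.7 93.5] [-10.4 -10.8  92. ] [ 8.9 -4.8 94.8]
tab1 702 [-1.3  8.2 93.5] [-10.9   5.4  92.2] [ 8.3 11.1 94.9]
red tops 2639 [-0.6  1.5 65.6] [-18.2 -14.1  64.2] [16.5 15.4 66.9]
house 4640 [ 0.  30.1 59.5] [-19.2  17.   58.1] [19.2 42.4 61. ]
brass 2171 [ -0.2 -32.8  56.1] [-14.8 -44.   43.5] [ 13.5 -10.4 188.9]
```

View pics/w7.png

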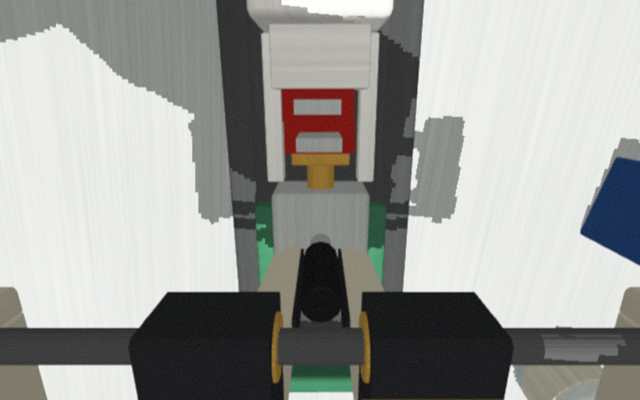

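>>> move_arm(
  plan=".035 0 0 0 0 0 1;0 0 0 0 0 0 1;0 0 0 0 0 0 1;0 0 0 0 0 0 1;0 0 0 0 0 0 1;0 0 0 0 0 0 1;0 0 0 0 0 0 1;0 0 0 0 0 0 1",
)

```text
clock: 20.7
tool_pos: [0.5543, 0.0809, 0.0937]
eef_rot: [180.0, 0.2, 95.0]
contact_force: [0.6, -11.9, 6.7]
finger_gap: 0.186
```

```bash
python3 - <<'E'
from ms import *
o=r.observe(); print(o['clock'],o['contact_force'],'tcp',(o['tool_pos'][:2]-c)@Rm)
im,d,M,T=grab("wrist"); W=world(d,M,T); im=im.astype(int); Z=W[...,2]; L=(W[...,:2]-c)@Rm
lx,ly=L[...,0],L[...,1]; R,G,B=im[...,0],im[...,1],im[...,2]
for n,a,b in(('tab2',-.02,-.002),('tab1',-.001,.02)): pr(n,L,Z,(abs(Z-.093)<.003)&(abs(lx)<.03)&(ly>a)&(ly<b))
pr('pusher top',L,Z,(abs(Z-.055)<.003)&(abs(lx)<.02)&(ly<-.025)&(ly>-.07)&(abs(R-B)<30))
z=np.load('/tmp/w1.npz'); im=z['im'].astype(int);W=world(z['d'],z['M'],z['T']); Z=W[...,2]; L=(W[...,:2]-c)@Rm;lx,ly=L[...,0],L[...,1];R,B=im[...,0],im[...,2]
pr('pusher top w1',L,Z,(abs(Z-.055)<.003)&(abs(lx)<.02)&(ly<-.035)&(ly>-.09)&(abs(R-B)<30))
E
```

```text
20.7 [  0.63213612 -11.92621639   6.73899282] tcp [ 0.00078074 -0.0686932 ]
tab2 685 [-0.9 -7.6 93.5] [-10.4 -10.7  90.8] [ 9.  -4.8 94.8]
tab1 666 [-1.3  8.4 93.5] [-10.8   5.5  91.9] [ 8.4 10.9 94.9]
pusher top 3511 [ -0.2 -52.4  56.6] [-19.2 -69.   53.8] [ 19.2 -38.8  57.8]
pusher top w1 725 [ -0.2 -73.7  56.8] [-19.5 -89.5  53.9] [ 19.  -59.7  57.9]
```

```bash
python3 -c "
from cell import job; print(job.job_done())"
```

```text
the job is handed in; nothing more can be done
None
```

I placed two red spacers upright and square in the channel and let go of each. I then gripped the knob and pushed the pusher until the stack was clamped against the housing, and handed the job in at about 20.8 s. I was still holding the push and got no verdict back.

- **Gap:** it measured about 45 mm, so two spacers fill it; a third would not fit.
- **Spacers:** both tabs were within about 1.5 mm of the channel centre, 16 mm apart (y about +8.4 and -7.6 mm). That puts the stack against the housing face.
- **Nose spring:** the pusher had travelled about 21 mm of its 28 mm. The camera puts the nose 6.5 mm in, while the 12 N push force puts it at about 7.3 mm. The two differ slightly, but both lie within the required 4 to 11 mm.
- **Other items:** the two spare spacers stayed in the tray. I didn't touch the injector, carton or jar, but took no final picture of them.
- **Failed checks:** none of my checks failed.

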